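# Hold a wall-painting join closed

## Task

Two loose chips of plaster lie on the grey joining board where the next piece has to go: drop both into the blue finds tub. Then take the loose striped piece of painted plaster, set it flat on the board, face up, and slide it home into the notch of the big piece until the break closes and the red stripe runs straight through, without ramming the brittle edges. I am going to tack the join, so finish while you are still holding the piece and pressing it home with a light, steady push of about 10 newtons: do not let go, and leave the other things on the table where they are.

Things in the scene. Friction and masses are not known exactly. Their poses are not given: they have to be found in the camera images.
- board: grey joining board, fixed on the table: 12 mm thick, its upper face 12 mm above the table. Origin at table level; it spans x = -152 to +172, y = -122 to +142 mm. Its x points to the far side (away from the robot), y left, z up. Aluminium fences stand 22 mm above the board along the far side (x = +147 to +150 mm) and left side (y = +117 to +120 mm)
- set_piece: the big piece of yellow-painted wall plaster, tacked to the board in the corner of the two fences, about 130 x 180 mm and 34 mm thick, immovable. Its near side is the broken edge with a shallow V notch. Origin and axes are those of notch
- notch (a point): deepest point of the V notch in the big piece, at the level of the board's upper face. x points into the big piece, along its red stripe, parallel to board x; y left. The notch is 12 mm deep and 56 mm wide: its mouth spans y = -34 to +22 mm at x = -12 mm. Beyond it the broken edge runs on roughly square to x, at x = -10 to -16 mm, over y = -70 to +97 mm
- piece: loose joining piece of yellow-painted plaster, red stripe along its x, 34 mm thick, about 0.25 kg, at first face up on the table to one side of the board. A block 72 mm long (x = -36 to +36), 56 mm wide (y = -28 to +28, flat parallel sides to grip across), ragged over its last 10 mm at -x, with a V-shaped key on the +x end that fits the notch. Origin at the centre of the block's underside, z up
- key (a point): the tip of the key, on the underside of the joining piece, at (48, 6, 0) mm in the piece's frame, axes as the piece's. Home, it lies at the deepest point of the notch with x axes parallel; plaster on plaster gives only a few tenths of a millimetre at 10 N
- chip_a: a loose chip of plaster with a yellow face, 26 (x) x 20 (y) x 16 mm high, 13 g, lying flat on the board in front of the notch. Origin at the centre of its underside, z up
- chip_b: another such chip, same shape and size, also on the board in front of the notch
- tub: the blue round open finds tub, standing loose on the table on the other side of the board than the joining piece: 110 mm across the rim, 60 mm tall, wall 3 mm, narrower at the foot, 0.16 kg. Origin at the centre of its underside, z up
- spare_a: a spare plaster fragment with a yellow face, about 100 x 80 x 30 mm: a bystander, to be left where it is. Origin at its underside
- spare_b: a spare plaster fragment with a grey face, about 90 x 100 x 36 mm: a bystander, to be left where it is. Origin at its underside
- brush: a soft brush lying on the table, 200 mm long: a bystander, to be left where it is. Origin at its underside
- spatula: a spatula lying on the table, 190 mm long: a bystander, to be left where it is. Origin at its underside
- consolidant: an amber bottle with black cap, 56 mm across, 120 mm tall: a bystander, to be left where it is. Origin at its underside
- filler_jar: a clear jar with white lid, 68 mm across, 70 mm tall: a bystander, to be left where it is. Origin at its underside
There are look-alikes about, which are no part of the job. There is more than one size of the tub; the job needs the middle-sized. Leave any green look-alike of the piece alone.

How it is judged (in metres and radians):
On the way, in this order (a step that is already met when the one before it is completed fails the run):
1. both chips are in the finds tub (horizontal distance between each of chip_a, chip_b and tub below 0.052 m and z of each of chip_a, chip_b in the frame of tub below 0.055 m and angle between tub's own z axis and vertical below 0.15 rad), for 0.2 s.
2. the piece is home in the notch and pressed with a light push (x of key in the frame of notch between -0.004 and 0.002 m and y of key in the frame of notch between -0.005 and 0.005 m and z of key in the frame of notch between -0.003 and 0.004 m and angle between the x axis of piece and the x axis of notch, either way round below 0.08 rad and angle between piece's own z axis and vertical below 0.06 rad and contact force between piece and set_piece between 4 and 16 N and contact force between piece and the fingers above 1 N and linear speed of piece below 0.01 m/s), for 0.2 s.
At the end, for the whole second after the job is handed in: Still held: piece flat on the board (3-4 mm, 0.06 rad), key within 4 mm of closed and 5 mm sideways, square to 0.08 rad, at rest, fingers touching it, 4 to 16 N between it and the big piece. Both chips in the upright tub (all of step 1 and all of step 2); the arm keeps its last pose, push and grip.
It fails at once if the join is rammed: more than 30 N between the joining piece and the big piece (contact force between piece and set_piece above 30 N).
It fails at once if the finds tub is tipped over (angle between tub's own z axis and vertical above 0.6 rad).
It fails at once if a bystander is moved by more than 30 mm (distance of any of spare_a, spare_b, brush, spatula, consolidant, filler_jar from where it was at the start of the episode above 0.03 m).
It also fails if it takes over 72 s, if anything falls off the work surface, if the arm or the gripper's body presses on something with over 40 N, if the wrist force passes 120 N, or if a joint passes its speed limit or range.

## Robot

A 6-joint arm with a two-finger parallel gripper is mounted at the origin on the work surface. World frame = base frame: x ahead of the robot, y to its left, z up, the work surface at z = 0. Lengths are in m, angles in degrees, forces in N, time in s.
With the tool pointing down it reaches from about 0.325 to 0.85 m from the base axis. Payload 15.5 kg.
Tool frame: the origin (TCP) lies at the very end of the fingers, on their centre line; the grasp point (between the pads) lies arm.grip_depth behind it (arm.grip_depth is the distance from the TCP to the grasp point, in m); z points along the fingers, y is the line along which they close (so a half turn about z gives the same grasp; the last joint's range is limited). The gripper opens to 91 mm and grips with 3 to 60 N. Pads are 32 mm wide; open, the fingers measure 118 mm over their backs; the gripper's body (76 mm by 178 mm) begins 60 mm behind the grasp point.
Start: joints at [-78.982, 28.281, 77.091, -0, 74.628, -5.472], TCP at [0.177, -0.599, 0.214] pointing down, gripper open.
Joint ranges: [-166.48, 166.48], [-47.26, 123.95], [12.59, 153.08], [-70.14, 250.14], [6.76, 159.57], [-176.63, 176.63]. Speed limits (degrees/s): [108.29, 108.29, 147.25, 172.46, 172.46, 172.46].

## Interface

Orientations are given as a 3x3 rotation matrix whose columns are the frame's x, y, z axes.
In Python, from rig import arm gives the robot as it stands. Calls block until the motion is done:
- arm.move_to(position, orientation): joint-space move of the TCP to a pose.
- arm.move_l(position, orientation=None, feed=0.15): straight line of the TCP; orientation=None keeps the orientation; feed is the mean speed in m/s.
- arm.move_joints(angles): joint-space move.
- arm.grip(opening): finger opening in m; the grip force is fixed at half the most; returns when the fingers have stopped.
- arm.sleep(seconds).
- arm.solve_ik(position, orientation): joint angles nearest the present ones, or None.
- arm.snapshot(name): name is "scene" or "top" or "wrist"; returns the picture (400x640x3 uint8, red, green, blue); there is no depth.
- arm.get_calibration(name): a dict with "intrinsics" (3x3 intrinsics, pixels), "k1" (the pictures are not rectified: a ray, as slopes to the right and down, at radius r is drawn at 1 + k1 r^2 times it, then the intrinsics apply), "cam_to_world" (4x4, takes a point from camera to world coordinates). Camera axes: x right, y down, z forward; pixel columns grow to the right and rows downward; lengths in m; the calibration is good to about 2 mm. A picture is of the moment at which its call begins: read the wrist's pose just before it. get_calibration takes no time and is no camera call; for the wrist camera it gives the pose at the moment of the call.
A pose or a line that the arm cannot do raises arm.Unreachable and nothing moves.
- arm.sign_off(): hands the job in; it is judged then, once.
Readings, each from a call of its own:
- arm.current_t(): time.
- arm.current_joint_positions(): joint angles.
- arm.current_dq(): joint speeds.
- arm.current_tau(): joint torques, N m.
- arm.current_ee_pos(): TCP position.
- arm.current_tool_rot(): TCP orientation.
- arm.current_force(): force on the tool from outside, world axes, zero at the start.
- arm.current_torque(): the same for the moment, N m.
- arm.current_width(): finger opening in m.
- arm.current_grasp_force(): force on a finger pad.
Only numpy, scipy, OpenCV 4.12 (cv2) and the standard library are available. Lean on these libraries where they do the work, as an engineer would, in place of code of your own. Each camera call takes 0.05 s, during which the arm holds its last target. There are 200 camera calls.

## Working session

There is one attempt and no reset: what is moved stays moved. The work goes in short steps, each a Python script; the robot and the scene stay as the last script left them, time stands still between calls to the robot, and variables do not carry over. Pictures are saved under pics/ and viewed, at most 10 in all, crops included, and the job is handed in when it is done.

```bash
ls; mkdir -p pics; cat > h.py <<'E'
import numpy as np, cv2
from rig import arm
def px2w(name,uv,z,cal=None):
    c=cal or arm.get_calibration(name);K=np.array(c["intrinsics"]);T=np.array(c["cam_to_world"]);k=c["k1"]
    out=[]
    for u,v in np.atleast_2d(uv):
        d=np.linalg.inv(K)@[u,v,1.];d=d[:2];s=d.copy()
        for _ in range(20): s=d/(1+k*(s@s))
        r=T[:3,:3]@[s[0],s[1],1];o=T[:3,3];out.append(o+r*(z-o[2])/r[2])
    return np.array(out)
def snap(name,f):
    im=arm.snapshot(name);cv2.imwrite('pics/'+f,im[:,:,::-1]);return im
def down(a): # closing axis y at angle a deg from world y... tool x at angle a
    a=np.radians(a);x=np.array([np.cos(a),np.sin(a),0]);z=np.array([0,0,-1.]);return np.column_stack([x,np.cross(z,x),z])
E
python3 - <<'E'
from h import *
snap("top","top0.png");snap("scene","scene0.png")
print(arm.get_calibration("top"),arm.grip_depth,arm.current_tool_rot(),arm.current_t(),arm.get_calibration("wrist"))
E
```

```text
pics
{'intrinsics': array([[453.13772991,   0.        , 326.91700801],
       [  0.        , 453.13772991, 201.78382788],
       [  0.        ,   0.        ,   1.        ]]), 'k1': 0.0015791019037066185, 'cam_to_world': array([[-0.0095639 , -0.99925878,  0.03728835,  0.40343854],
       [-0.99974792,  0.00879775, -0.02065663,  0.01158749],
       [ 0.02031327, -0.03747651, -0.99909103,  1.63258724],
       [ 0.        ,  0.        ,  0.        ,  1.        ]])} 0.0188 [[ 9.58864509e-01  2.83864047e-01 -2.37972034e-04]
 [ 2.83864134e-01 -9.58863876e-01  1.10450876e-03]
 [ 8.53475408e-05 -1.12662598e-03 -9.99999362e-01]] 0.1 {'intrinsics': array([[319.11769496,   0.        , 314.41721907],
       [  0.        , 319.11769496, 201.05620434],
       [  0.        ,   0.        ,   1.        ]]), 'k1': -0.060613866853007084, 'cam_to_world': array([[ 0.28372626, -0.92639066, -0.24758788,  0.24689276],
       [-0.95890384, -0.27455792, -0.07156372, -0.57928553],
       [-0.00168125,  0.25771747, -0.96621886,  0.38464103],
       [ 0.        ,  0.        ,  0.        ,  1.        ]])}
```

View pics/top0.png

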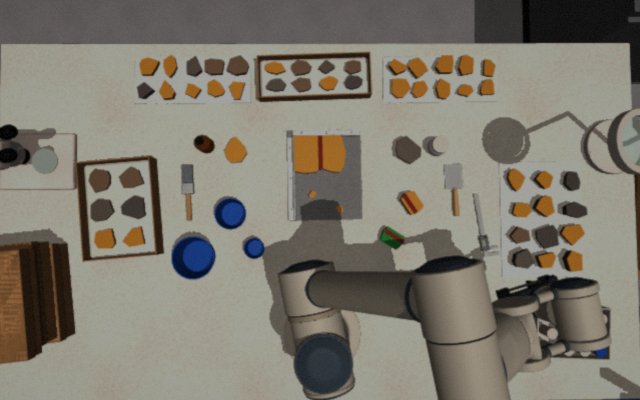

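View pics/scene0.png

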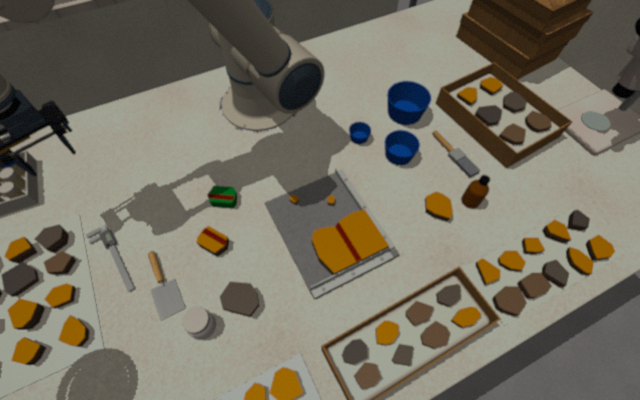

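The top view shows the piece at (411,202), the set piece at (320,153), chips near (312,194) and (338,209), and the middle tub at (230,213). The green look-alike is at (391,237). Next I'll take closer wrist views.

```bash
python3 - <<'E'
from h import *
P=px2w("top",[[411,202],[312,194],[338,209],[320,172]],0.03);print(P.round(3))
t=px2w("top",[[230,213],[193,257],[254,247]],0.06);print(t.round(3))
b=(P[1]+P[2])/2+[0.02,0,0]
for nm,p,h,a in [("w1",P[0],0.24,0),("w2",b,0.28,0)]:
    arm.move_to([p[0],p[1],h],down(a));
    np.save(nm+'.npy',arm.get_calibration("wrist"),allow_pickle=True)
    snap("wrist",nm+".png");print(arm.current_ee_pos(),arm.current_t(),arm.current_joint_positions())
E
```

```text
[[ 0.46  -0.32   0.03 ]
 [ 0.491  0.031  0.03 ]
 [ 0.437 -0.061  0.03 ]
 [ 0.569  0.002  0.03 ]]
[[0.426 0.314 0.06 ]
 [0.276 0.441 0.06 ]
 [0.308 0.232 0.06 ]]
[ 0.45942949 -0.32120851  0.23988805] 1.625 [-4.10558811e+01  2.16409840e+01  8.42732901e+01 -1.05751764e-02
  7.40894438e+01  4.89966378e+01]
[ 0.48452944 -0.01588205  0.27980513] 2.8583 [-8.92862347e+00  1.31232429e+01  9.05370690e+01 -1.48336958e-02
  7.63495645e+01  8.11474827e+01]
```

View pics/w1.png

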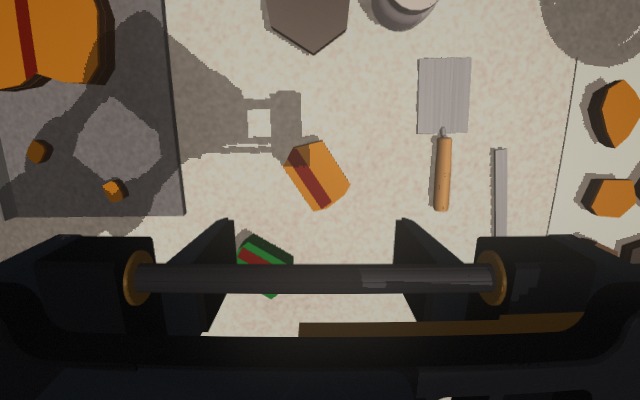

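View pics/w2.png

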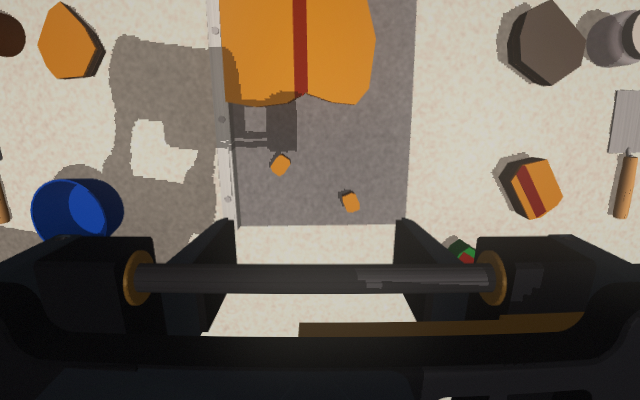

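Both wrist views are clear. In w2 the notch apex is near (304,94), chips at (281,163) and (349,201), tub around (78,208), and the piece at (530,188). I'll segment them.

```bash
cat > seg.py <<'E'
from h import *
def blobs(im,lo,hi,amin=60):
    hsv=cv2.cvtColor(im,cv2.COLOR_RGB2HSV);m=cv2.inRange(hsv,np.array(lo),np.array(hi))
    if lo[0]==0: m|=cv2.inRange(hsv,np.array([170,lo[1],lo[2]]),np.array([180,255,255]))
    m[235:]=0
    m=cv2.morphologyEx(m,cv2.MORPH_CLOSE,np.ones((3,3)))
    return [c for c in cv2.findContours(m,0,cv2.CHAIN_APPROX_NONE)[0] if cv2.contourArea(c)>amin]
E
python3 - <<'E'
from seg import *
for nm in("w1","w2"):
    im=cv2.imread(f'pics/{nm}.png')[:,:,::-1].copy();cal=np.load(nm+'.npy',allow_pickle=True).item()
    for c in blobs(im,(0,150,70),(24,255,255)):
        a=cv2.contourArea(c);z=.046 if a>4000 else (.028 if a<1000 and a<700 else .034)
        w=px2w("wrist",c[:,0].astype(float),z,cal)[:,:2]
        r=cv2.minAreaRect((w*1000).astype(np.float32))
        print(nm,a,c[:,0].mean(0).round(),"rect",np.round(r[0],1),np.round(r[1],1),round(r[2],1))
        if 900<a:
            p=cv2.approxPolyDP(c,2.0,True)[:,0].astype(float);print(np.c_[p,(px2w("wrist",p,z,cal)[:,:2]*1000).round(1)].tolist())
    for c in blobs(im,(100,150,40),(130,255,255),500):
        w=px2w("wrist",c[:,0].astype(float),.06,cal)[:,:2];print("blue",c[:,0].min(0),c[:,0].max(0),[np.round(q,3) for q in cv2.minEnclosingCircle(w.astype(np.float32))])
    # stripe
    hsv=cv2.cvtColor(im,cv2.COLOR_RGB2HSV);m=(cv2.inRange(hsv,np.array([0,150,60]),np.array([6,255,255]))|cv2.inRange(hsv,np.array([172,150,60]),np.array([180,255,255])));m[235:]=0
    for c in cv2.findContours(m,0,cv2.CHAIN_APPROX_NONE)[0]:
        if cv2.contourArea(c)>200:
            z=.046 if c[:,0,1].mean()<80 else .034
            w=px2w("wrist",c[:,0].astype(float),z,cal)[:,:2]*1000;r=cv2.minAreaRect(w.astype(np.float32));print("stripe",np.round(r[0],1),np.round(r[1],1),round(r[2],1))
im=cv2.imread('pics/w2.png');cv2.imwrite('pics/w2c.png',cv2.resize(im[60:220,200:400],None,fx=4,fy=3.75,interpolation=2)[:600,:800])
E
```

```text
w1 256.0 [112. 191.] rect [442.3 -66.2] [25.8 20. ] 24.0
w1 1246.5 [614. 197.] rect [ 434.7 -712.1] [48.5 66.1] 0.5
[[603.0, 180.0, 458.8, -688.7], [591.0, 207.0, 423.1, -679.8], [598.0, 215.0, 412.2, -692.7], [619.0, 216.0, 410.6, -724.6], [636.0, 201.0, 431.1, -745.2], [632.0, 180.0, 459.2, -731.4]]
w1 2524.5 [314. 173.] rect [ 463.6 -323.5] [80.8 55.5] 33.3
[[321.0, 141.0, 503.8, -329.4], [295.0, 148.0, 495.7, -298.9], [305.0, 160.0, 481.6, -310.5], [305.0, 165.0, 475.6, -310.5], [294.0, 167.0, 473.2, -297.4], [287.0, 159.0, 482.8, -289.2], [283.0, 166.0, 474.5, -284.3], [313.0, 210.0, 419.9, -319.9], [328.0, 206.0, 425.0, -338.3], [341.0, 196.0, 437.6, -354.0], [349.0, 185.0, 451.3, -363.4]]
w1 246.5 [ 35. 152.] rect [493.7  30.1] [19.8 26. ] 54.9
w1 1686.0 [620. 112.] rect [ 543.4 -696.8] [74.  52.3] 28.9
[[624.0, 80.0, 580.7, -691.5], [608.0, 88.0, 570.5, -671.4], [602.0, 106.0, 549.4, -667.4], [608.0, 136.0, 514.0, -683.2], [614.0, 147.0, 500.7, -694.7], [628.0, 135.0, 516.0, -711.3], [639.0, 118.0, 537.2, -722.4], [639.0, 98.0, 561.0, -717.0]]
w1 7770.5 [46. 41.] rect [613.8 
[... 879 characters left out ...]
, [48.0, 12.0, 690.1, 316.0], [38.0, 47.0, 649.4, 336.2], [47.0, 67.0, 624.4, 327.5], [56.0, 77.0, 611.5, 316.8], [82.0, 76.0, 611.3, 280.4], [96.0, 48.0, 644.1, 256.8], [81.0, 23.0, 674.4, 272.9]]
w2 14912.5 [294.  49.] rect [629.1   3.4] [182.1 119.7] 89.6
[[219.0, 0.0, 689.5, 93.8], [227.0, 101.0, 575.8, 90.6], [260.0, 106.0, 569.5, 50.3], [284.0, 103.0, 572.9, 20.8], [307.0, 93.0, 584.5, -7.4], [333.0, 102.0, 574.0, -39.1], [354.0, 104.0, 571.7, -64.8], [368.0, 88.0, 590.5, -81.3], [375.0, 37.0, 648.3, -87.6], [366.0, 0.0, 688.4, -75.9]]
blue [ 31 179] [122 234] [array([0.43, 0.3 ]), np.float64(0.069)]
stripe [ 459.1 -314.9] [79.1 15.1] 33.1
stripe [6.347e+02 5.000e-01] [107.2  14.7] 0.7
```

View pics/w2c.png

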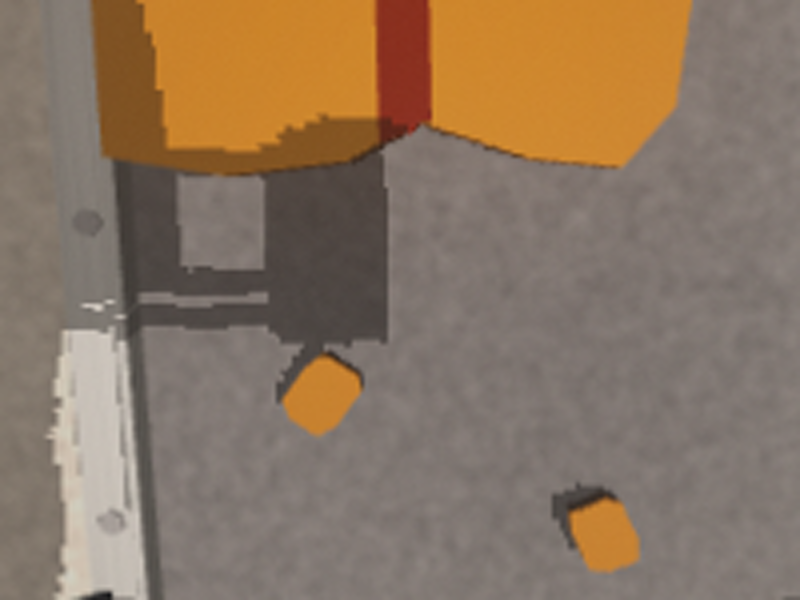

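```bash
cat > chips.py <<'E'
from seg import *
im=cv2.imread('pics/top0.png')[:,:,::-1].copy();hsv=cv2.cvtColor(im,cv2.COLOR_RGB2HSV)
m=cv2.inRange(hsv,np.array([100,150,40]),np.array([130,255,255]));m[:185]=0;m[232:]=0;m[:,:205]=0;m[:,250:]=0
c=max(cv2.findContours(m,0,2)[0],key=cv2.contourArea)
w=px2w("top",c[:,0].astype(float),.06)[:,:2];(tx,ty),r=cv2.minEnclosingCircle(w.astype(np.float32));print("tub",tx,ty,r)
assert .05<r<.064 and abs(tx-.426)<.02
for i,(x,y,a) in enumerate([(.4942,.0297,-35.),(.4422,-.066,24.5)]):
    R=down(a);arm.move_to([x,y,.10],R);arm.grip(.05);arm.move_l([x,y,.0145],feed=.15)
    arm.grip(0.);print("width",arm.current_width(),arm.current_grasp_force(),arm.current_t())
    arm.move_l([x,y,.12],feed=.25)
    if arm.current_width()<.012: print("missed");break
    p=[tx-.012+.024*i,ty];arm.move_to([*p,.12],down(0));arm.move_l([*p,.05],feed=.2)
    arm.grip(.04);arm.move_l([*p,.12],feed=.25);print(arm.current_t())
arm.move_to([.44,.15,.28],down(0));
np.save('w3.npy',arm.get_calibration("wrist"),allow_pickle=True);snap("wrist","w3.png");print(arm.current_t())
E
python3 chips.py
```

```text
tub 0.42504385113716125 0.3155516982078552 0.05211542174220085
width 0.019550533765815902 30.000869035720825 5.6833
8.8417
width 0.01995301635582468 30.001352727413177 11.9333
15.375
16.3417
```

View pics/w3.png

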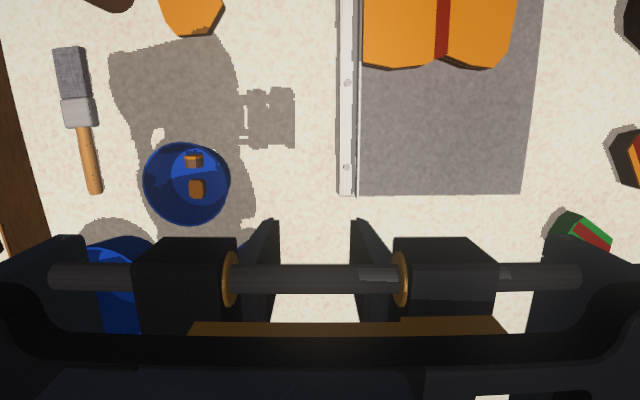

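Both chips are inside the upright tub, at about (193,160) and (196,188). Next I'll grasp the piece and hold it in front of the notch.

```bash
python3 - <<'E'
from seg import *
a=33.2;u=np.array([np.cos(np.radians(a)),np.sin(np.radians(a))]);p=np.array([.4587,-.3264])-.002*u
arm.move_to([*p,.10],down(a));arm.grip(.075);arm.move_l([*p,.006],feed=.12)
arm.grip(0.03);print("width",arm.current_width(),arm.current_grasp_force())
arm.move_l([*p,.10],feed=.2);print(arm.current_force(),arm.current_width(),arm.current_t())
arm.move_to([.50,-.012,.10],down(.65));arm.move_l([.50,-.012,.022],feed=.12)
arm.sleep(.3);print(arm.current_ee_pos(),arm.current_force(),arm.current_t())
np.save('w4.npy',arm.get_calibration("wrist"),allow_pickle=True);im=snap("wrist","w4.png")
cv2.imwrite('pics/w4c.png',cv2.resize(im[0:240,180:500,::-1],None,fx=2.5,fy=2.5))
E
```

```text
width 0.05597936057826733 30.001028180122375
[ 0.18503424 -0.29422592 -3.09626593] 0.05588060801653503 20.8667
[ 0.50028516 -0.01202745  0.02244552] [ 0.06378508  0.29785836 -1.54294834] 23.175
```

View pics/w4c.png

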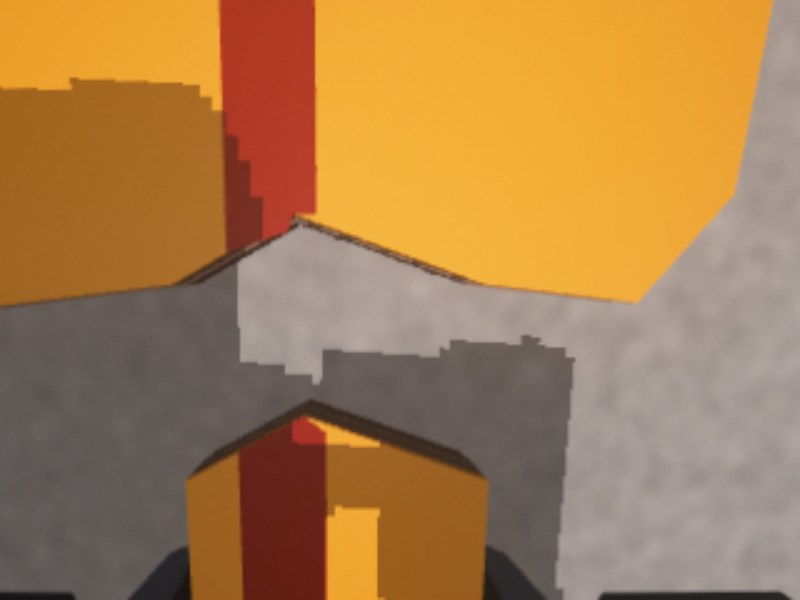

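The piece is held square, with its key tip at crop (310,415) and the notch apex at (297,216). I'll compute the lateral offset.

```bash
python3 - <<'E'
from h import *
cal=np.load('w4.npy',allow_pickle=True).item()
f=lambda p,z:(px2w("wrist",np.array(p)/2.5+[180,0],z,cal)[:,:2]*1000).round(1).tolist()
print("piece tip, stripe L/R, corners",f([[305,416],[240,500],[326,500],[188,478],[487,478]],.0505))
print("set apex, stripe L/R top, L/R low, mouth",f([[297,216],[220,0],[315,0],[226,200],[317,200],[178,285],[472,283]],.046))
print("bottom: tip",f([[310,401]],.0165),"set apex bottom",f([[300,224]],.012))
print(arm.current_ee_pos())
E
```

```text
piece tip, stripe L/R, corners [[550.6, -6.4], [534.8, 5.6], [535.0, -10.4], [538.9, 15.2], [539.5, -40.1]]
set apex, stripe L/R top, L/R low, mouth [[585.5, -4.8], [620.5, 8.2], [620.5, -7.7], [588.1, 7.7], [588.2, -8.3], [573.5, 16.6], [574.4, -36.2]]
bottom: tip [[548.8, -6.3]] set apex bottom [[586.8, -3.8]]
[ 0.50017379 -0.01200347  0.02236064]
```

```bash
python3 - <<'E'
from h import *
R=down(.65);y=-.0100
F0=None
def go(x,z,feed=.02,n=4):
    arm.move_l([x,y,z],R,feed=feed);arm.sleep(.1)
    return np.mean([arm.current_force() for _ in range(n)],0)
F0=go(.50,.022);print("F0",F0)
z=.0195
while z>.0155:
    F=go(.50,z);print(round(z,4),(F-F0).round(2),arm.current_ee_pos()[2].round(5))
    if F[2]-F0[2]>1.5:break
    z-=.0004
z+=.0002 if F[2]-F0[2]>4 else 0
F=go(.50,z);print("settled",z,(F-F0).round(2))
x=.50
F=go(.524,z,.03);print("slide",(F-F0).round(2),arm.current_ee_pos(),arm.current_t())
print(z)
E
```

```text
F0 [ 0.22872132 -1.39079668 -2.46014241]
0.0195 [-0.3   1.81  0.76] 0.01943
0.0191 [ 0.31  1.82 -1.29] 0.01911
0.0187 [-0.44  1.14  0.63] 0.0187
0.0183 [-3.06  1.6   7.27] 0.01847
settled 0.018499999999999996 [-1.6   1.78  3.92]
slide [-2.3   1.7   5.44] [ 0.5239284  -0.00998551  0.01847709] 26.4
0.018499999999999996
```

```bash
python3 - <<'E'
from h import *
R=down(.65);y=-.0100;z=.0186
def rd(n=8):
    f=[]
    for _ in range(n): arm.sleep(.02);f.append(arm.current_force())
    return np.mean(f,0)
arm.move_l([.531,y,z],R,feed=.02);B=rd();print("base",B)
x=.531
while x<.541:
    x+=.0005;arm.move_l([x,y,z],R,feed=.01);F=rd()-B
    print(round(x,4),F.round(2),arm.current_ee_pos().round(5),round(arm.current_t(),2))
    if F[0]<-3.5:break
E
```

```text
base [-0.09985466 -0.30777752 -2.68971559]
0.5315 [ 0.18  0.1  -0.07] [ 0.53147 -0.01     0.01858] 27.42
0.532 [-0.06  0.45  0.24] [ 0.53199 -0.01     0.01859] 27.8
0.5325 [ 0.03  0.41 -0.23] [ 0.53245 -0.01001  0.01861] 28.18
0.533 [-0.4   0.5   0.07] [ 0.53297 -0.00999  0.01857] 28.57
0.5335 [-0.3   0.45  0.11] [ 0.5335  -0.00999  0.01862] 28.95
0.534 [ 0.11  0.43 -0.04] [ 0.53397 -0.01     0.01858] 29.33
0.5345 [0.   0.23 0.19] [ 0.53453 -0.01     0.01861] 29.72
0.535 [-0.01  0.41  0.22] [ 0.535   -0.00999  0.0186 ] 30.1
0.5355 [-0.72  0.12 -0.22] [ 0.53545 -0.00999  0.01858] 30.48
0.536 [-4.9  -0.51  2.64] [ 0.53544 -0.01     0.01852] 30.87
```

```bash
python3 - <<'E'
from h import *
R=down(.65);y=-.0100;z=.0186;B=np.array([-.2,.1,-2.6])
def rd(n=12):
    f=[]
    for _ in range(n): arm.sleep(.02);f.append(arm.current_force())
    return np.mean(f,0)-B
x=.536;F=rd()
while F[0]>-9 and x<.5385:
    x+=.00015;arm.move_l([x,y,z],R,feed=.005);F=rd()
    print(round(x,5),F.round(2),arm.current_ee_pos().round(5),arm.current_torque().round(2),round(arm.current_t(),2))
np.save('w5.npy',arm.get_calibration("wrist"),allow_pickle=True);im=snap("wrist","w5.png")
cv2.imwrite('pics/w5c.png',cv2.resize(im[0:240,180:500,::-1],None,fx=2.5,fy=2.5))
E
```

```text
0.53615 [-5.98 -1.06  3.57] [ 0.53544 -0.00999  0.01852] [-0.13  0.94  0.  ] 31.52
0.5363 [-6.76 -1.16  4.18] [ 0.53545 -0.00996  0.01854] [-0.2   1.04  0.1 ] 31.97
0.53645 [-7.74 -1.14  5.38] [ 0.53544 -0.00998  0.01854] [-0.25  1.15 -0.03] 32.42
0.5366 [-8.44 -1.7   6.03] [ 0.53544 -0.00996  0.01852] [-0.21  1.23  0.1 ] 32.87
0.53675 [-9.29 -1.67  6.87] [ 0.53544 -0.00995  0.01851] [-0.25  1.4   0.04] 33.32
```

View pics/w5c.png

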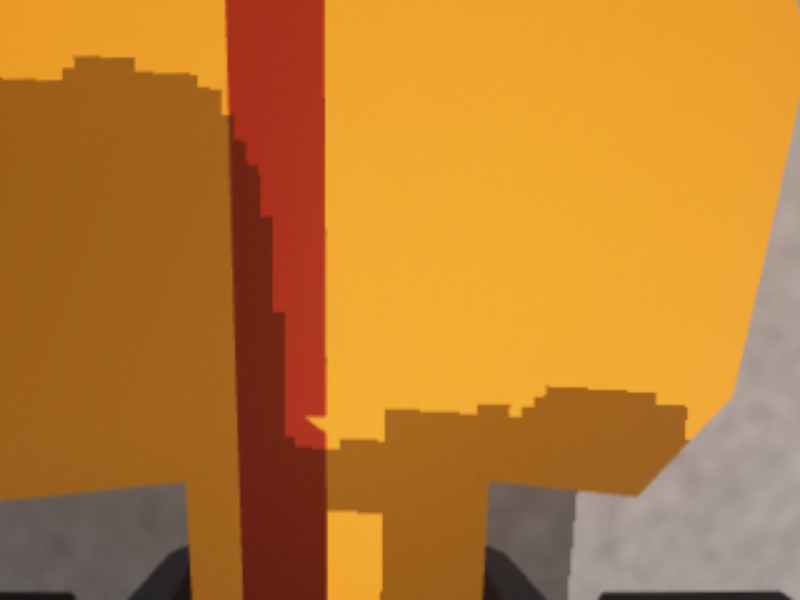

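The break is closed and the stripe runs straight through. I'll ease the downward load on the board so the push reading is clean, then trim it to about 10 N.

```bash
python3 - <<'E'
from h import *
R=down(.65);y=-.0100;B=np.array([-.2,.1,-2.6])
def rd(n=12):
    f=[]
    for _ in range(n): arm.sleep(.02);f.append(arm.current_force())
    return np.mean(f,0)-B
x=.53675
for z in(.0188,.0189):
    arm.move_l([x,y,z],R,feed=.005);F=rd();print(z,F.round(2),arm.current_ee_pos().round(5))
    if F[2]<3:break
for _ in range(8):
    if abs(F[0]+10)<.6:break
    x+=np.clip((F[0]+10)/5500,-.00015,.00015);arm.move_l([x,y,z],R,feed=.005);F=rd();print(round(x,5),F.round(2))
arm.sleep(1);F=rd(25);print(F.round(2),arm.current_ee_pos().round(5),arm.current_grasp_force(),arm.current_width(),arm.current_t())
if 8<-F[0]<12 and abs(F[2])<6: arm.sign_off();print("signed off")
E
```

```text
0.0188 [-8.24 -1.65  3.43] [ 0.53545 -0.00995  0.01858]
0.0189 [-7.58 -1.72  1.39] [ 0.53545 -0.00996  0.01861]
0.5369 [-8.65 -1.74  2.47]
0.53705 [-9.28 -2.23  3.09]
0.53718 [-9.94 -2.44  3.69]
[-10.04  -2.28   3.7 ] [ 0.5354  -0.00993  0.01859] 29.999716579914093 0.055911114785068966 37.0333
the job is handed in; nothing more can be done
signed off
```

Both chips are in the middle-sized blue tub. The striped piece is home in the notch with its stripe straight through, and I handed in at 37 s still gripping it and pressing with about 10 N by the wrist force reading; I have not seen a verdict.

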